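# Feed a board rack past the spring gate of a chute

## Task

Feed the rack of circuit boards along the raised chute: with one fingertip push the long rail of the spring gate outwards and hold the gate open, and with the other finger push the rack by its rear lip past the gate until it is home against the stop at the chute's end, the gate never touching the rack. Then let the gate swing shut behind the boards and take the hand away; the rack stays standing in the chute, never lifted, and the things lying around stay where they are.

Things in the scene. Friction and masses are not known exactly. Their poses are not given: they have to be found in the camera images.
- chute: Fixed raised chute: brass channel on legs over an aluminium base plate. Origin on the table (z = 0) under the channel's centre line, at the shut gate's blade. x axis: direction of travel; y: towards the gate's rail; z up. Channel 36 mm wide inside, floor at z = 60 mm, walls 4 mm thick, tops at z = 66 mm (fingers pass freely over them), x = -215 to 95 mm.
- stop_face (a point): Middle of the top edge of the chute's end stop, on the face that the rack comes to rest against: chute x = 80 mm, z = 84 mm.
- gate (a joint): Opening of the steel gate in rad: 0 shut, stop at 0.65. Hinge line parallel to chute x, at chute y = 30, z = 12 mm; the top leans out towards +y as it opens. A spring shuts it: 3 N at the rail starts it, about 5 N holds it wide open. The rack cannot push it open. From about 0.38 its blade is clear of the boards; 0.45 to 0.6 is comfortable.
- rail_end (a point): Upstream end, channel-side face, mid height of the gate's push rail: a flat strip along the chute, x = -213 to 3 mm; shut, it stands at chute y = 32 to 36, z = 70 to 98 mm. Push it from the channel side towards +y and slide along it: a finger with its end at z = 72 mm and its outer side at chute y = 57 mm holds the gate at about 0.4 rad, at y = 62 mm about 0.47.
- blade_tip (a point): Lower inner corner of the gate's blade, a bar 6 mm thick (chute x = -3 to 3 mm). Shut, it reaches over the channel from the rail to chute y = -8 mm, at z = 86 to 104 mm, and blocks the boards but not the rack's low tail and lip.
- rack: Loose black rack in the chute, upstream of the gate, 150 to 310 g. Origin: centre of its underside; x axis along the travel. Tray 110 x 32 mm (x = -55 to 55 mm), 5 mm thick. Five upright green boards between end plates fill x = -10 to 55 mm, up to 48 mm high; behind them a bare tail and a rear lip. Home, its origin is at chute x = 25 mm and the shut gate stands over the tail.
- lip (a point): Middle of the top edge of the rack's rear push lip, on its rear face (rack x = -55 mm). The lip is 32 mm wide, 4 mm thick and 22 mm high, its top at z = 82 mm in the chute. Home, this face is at chute x = -30 mm, so neither finger needs to pass the blade.
- spool: Bystander: grey spool, 52 mm across, 40 mm high; origin under its centre.
- jar: Bystander: amber jar, 40 mm across, 50 mm high; origin under its centre.
- board: Bystander: circuit board 90 x 60 mm lying on two black spacers, 16 mm high; origin under its centre.
- bin: Bystander: black open bin 70 x 90 x 40 mm; origin under its centre.
- driver: Bystander: screwdriver 160 mm long lying on the table; origin under its middle.
- meter: Bystander: grey hand meter 100 x 55 x 36 mm lying on its back; origin under its centre.
Things that resemble listed ones, but are neither listed nor needed, are in the scene too. What is shaped like the rack but yellow is not meant.

How it is judged:
On the way, in this order (a step that is already met when the one before it is completed fails the run):
1. a finger holds the gate open while the boards are still upstream of it (value of joint gate above 0.33 rad and contact force between the fingers and gate above 0.3 N and x of rack in the frame of chute below -0.055 m), for 0.1 s.
2. the boards are passing the gate, which a finger holds open (value of joint gate above 0.33 rad and contact force between the fingers and gate above 0.3 N and x of rack in the frame of chute between -0.04 and 0.005 m), for 0.1 s.
At the end, for the whole second after the job is handed in: The rack stands flat in the channel within 7 mm of home against the end stop, at rest, with the gate shut (under 0.06 rad) behind its boards (x of rack in the frame of chute between 0.018 and 0.03 m and y of rack in the frame of chute between -0.006 and 0.006 m and height (world z) of rack between 0.056 and 0.065 m and angle between rack's own z axis and vertical below 0.08 rad and linear speed of rack below 0.01 m/s and value of joint gate below 0.06 rad); the robot touches nothing.
It fails at once if the gate touches the rack (over 1.5 N) (contact force between gate and rack above 1.5 N).
It fails at once if the rack is lifted (over 8 mm) or tipped (height (world z) of rack above 0.068 m or angle between rack's own z axis and vertical above 0.2 rad).
It fails at once if a bystander is disturbed (moved over 20 mm) (distance of any of spool, jar, board, bin, driver, meter from where it was at the start of the episode above 0.02 m).
It also fails if it takes over 45 s, if anything falls off the work surface, if the arm or the gripper's body presses on something with over 40 N, if the wrist force passes 120 N, or if a joint passes its speed limit or range.

## Robot

A 6-joint arm with a two-finger parallel gripper is mounted at the origin on the work surface. World frame = base frame: x ahead of the robot, y to its left, z up, the work surface at z = 0. Lengths are in m, angles in rad, forces in N, time in s.
With the tool pointing down it reaches from about 0.3 to 0.875 m from the base axis. Payload 4.2 kg.
Tool frame: the origin (TCP) lies between the finger pads; the fingertips stand ctrl.tips_ahead ahead of it and the grasp point (between the pads) lies 2 mm behind it (ctrl.tips_ahead is the distance from the TCP to the fingertips, in m); x points along the fingers, y is the direction in which the jaws open and shut, and the axes are right-handed (so a half turn about x gives the same grasp; the last joint's range is limited). The gripper opens to 85 mm and grips with 20 to 120 N. Pads are 22 mm wide; open, the fingers measure 114 mm over their backs; the gripper's body (76 mm by 85 mm) begins 54 mm behind the grasp point. The pads swing forward as they close: fully open they stand 13 mm farther back than shut.
Start: joints at [1.161, 0.32, 1.565, -0, 1.257, -0.02], TCP at [0.219, 0.532, 0.248] pointing down, gripper open.
Joint ranges: [-3.11, 3.11], [-0.84, 2.01], [0.21, 2.61], [-1.34, 4.49], [0.05, 2.63], [-2.56, 2.56]. Speed limits (rad/s): [2.57, 2.57, 3.14, 3.14, 3.14, 3.14].

## Interface

Orientations are given as a rotation vector (axis times angle).
In Python, from workcell import ctrl gives the robot as it stands.
- The arm moves only by the tool arm_command, never from a script. Its argument "motion" is a list of rows, each an object with "hand": the gripper command: -1 is shut, 1 is fully open, values between are in proportion; "travel": the shift along the tool's x, y, z in m, a list of three; "turn": the turn about the tool's x in degrees. In form: [{"hand": hand, "travel": [tx, ty, tz], "turn": turn}, ...]. A call has 1 to 20 rows; each row shifts and turns the commanded pose from where the row before left it, along the tool's axes as they then stand; what a row does not reach is not made up. A row lasts 1/10 s, in which the tool goes at most 50 mm and 8.59 degrees, less where a joint would pass 70% of its speed; a pose out of reach is approached as far as the arm can. A call is refused whole if a number of a shift passes 0.05 or a number of a turn 8.59, either way. A call with a gripper value outside its range is refused whole. The fingers move at their own pace and stop on an object; "force" is the grip in N (left out, the last holds). Time passes only in rows, so rows that do not move let the fingers close. It gives the time, the measured TCP pose, the force and the opening at its end, in the units of the state.
- ctrl.observe(): the state, without advancing time (a new reading comes with each control period).
- ctrl.capture(name): name is "side" or "top"; returns the picture (480x640x3 uint8, red, green, blue); there is no depth.
- ctrl.camera_model(name): a dict with "K" (3x3 intrinsics, pixels), "k1" (the pictures are not rectified: a ray, as slopes to the right and down, at radius r is drawn at 1 + k1 r^2 times it, then the intrinsics apply), "world_to_cam" (4x4, takes a point from world to camera coordinates). Camera axes: x right, y down, z forward; pixel columns grow to the right and rows downward; lengths in m; the calibration is good to about 2 mm. A picture is of the moment at which its call begins. camera_model takes no time and is no camera call.
- ctrl.sign_off(): hands the job in, once; it reports no verdict.
Trained networks look in the newest picture that a camera, given by its name, has taken for a name from the list of things; names that differ only in an ending like _2 or _b are one class to them, and where a whole thing is asked for, a point or a joint stands for the part that bears it (a point fixed in the world has none). Each returns a list of dicts, best first, with "score" (0 to 1); they miss things now and then, are a little off and sometimes report something else, mostly with a low value. They report only what shows in the picture. A call takes as long as a camera call. They do not tell look-alikes from the thing itself.
- ctrl.silhouettes(camera, name): "region" (480x640 bool, what is visible of it) and "box" ([centre column, centre row, width, height] as shares, 0 to 1, of the picture: columns of its width, rows of its height, round what is visible of it).
- ctrl.landmark_of(camera, name): "position" ([column, row] as shares, 0 to 1, of the picture: columns of its width, rows of its height: a listed point, or the origin of a listed thing).
The state is a dict: "time": time; "joint_positions": joint angles; "qvel": joint speeds; "tau": joint torques, N m; "ee_pos": TCP position; "ee_rot": TCP orientation; "force": force on the tool from outside, world axes, zero at the start; "moment": the same for the moment, N m; "gripper_width": opening from 0.0 (shut) to 1.0 (fully open).
Only numpy, scipy, OpenCV 4.12 (cv2) and the standard library are available. Lean on these libraries where they do the work, as an engineer would, in place of code of your own. Each camera call takes 0.05 s, during which the arm holds its last target. There are 200 camera calls.

## Working session

There is one attempt and no reset: what is moved stays moved. The work goes in short steps, Python scripts to look and compute and a tool call to move; the robot and the scene stay as the last step left them, time stands still between calls to the robot, and variables do not carry over. Pictures are saved under pics/ and viewed, about 8 in all and at most 12, crops included, and the job is handed in when it is done.

Besides the shell and the picture viewer there is one more tool, called as name([rows], argument=value, ...), one row to a line, values as JSON. arm_command: Moves the arm, as the interface text tells. Its arguments: {"type":"object","properties":{"motion":{"type":"array"},"force":{"type":"number"}},"required":["motion"]}

```bash
mkdir -p pics; cat > h.py <<'E'
import numpy as np, cv2
from workcell import ctrl
from scipy.spatial.transform import Rotation as R
def snap(c,f):
    im=ctrl.capture(c); cv2.imwrite('pics/'+f,im[:,:,::-1]); return im
def ray(c,px):
    m=ctrl.camera_model(c);K=np.array(m['K']);T=np.array(m['world_to_cam'])
    d=np.array([(px[0]-K[0,2])/K[0,0],(px[1]-K[1,2])/K[1,1]]);u=d.copy()
    for _ in range(30): u=d/(1+m['k1']*(u@u))
    Rm=T[:3,:3];return -Rm.T@T[:3,3],Rm.T@np.array([u[0],u[1],1])
def atz(c,px,z):
    o,d=ray(c,px);return o+d*(z-o[2])/d[2]
def proj(c,p):
    m=ctrl.camera_model(c);K=np.array(m['K']);T=np.array(m['world_to_cam'])
    q=T[:3,:3]@p+T[:3,3];u=q[:2]/q[2];u=u*(1+m['k1']*(u@u));return K[:2,:2]@u+K[:2,2]
def tri(a,b):
    (o1,d1),(o2,d2)=a,b
    A=np.stack([d1,-d2],1);s=np.linalg.lstsq(A,o2-o1,rcond=None)[0]
    p,q=o1+s[0]*d1,o2+s[1]*d2;return (p+q)/2,np.linalg.norm(p-q)
E
python3 - <<'E'
from h import *
np.set_printoptions(precision=4,suppress=True)
print(ctrl.tips_ahead,ctrl.observe())
for c in('top','side'):
    snap(c,c+'0.png')
    o,_=ray(c,(320,240));print(c,o)
    for n in('chute','stop_face','rail_end','blade_tip','lip','rack'):
        for r in ctrl.landmark_of(c,n)[:3]:
            print(c,n,round(r['score'],2),np.array(r['position'])*[640,480])
E
```

```text
0.017 {'time': 0.0, 'joint_positions': array([ 1.161 ,  0.3203,  1.5657,  0.    ,  1.2574, -0.02  ]), 'qvel': array([ 0.0005, -0.0009, -0.0005, -0.0025,  0.0026,  0.0007]), 'tau': array([  0.0024, -41.5496, -23.4164,   0.0001,   0.0081,   0.    ]), 'ee_pos': array([0.2183, 0.5315, 0.2475]), 'ee_rot': array([ 0.3045,  1.5495, -0.3072]), 'force': array([ 0.4094, -0.3624, -0.2175]), 'moment': array([-0.0281, -0.0022, -0.0212]), 'gripper_width': 1.0039974693148355}
top [0.5397 0.0674 1.0631]
top chute 0.75 [306.304 251.616]
top stop_face 0.63 [270.208 245.376]
top rail_end 0.27 [368.384 250.512]
top blade_tip 0.72 [305.984 241.68 ]
top lip 0.67 [399.424 310.176]
top lip 0.65 [393.088 247.776]
top rack 0.95 [368.128 249.696]
top rack 0.95 [391.808 334.608]
side [ 0.2648 -0.4695  0.5512]
side chute 0.7 [323.008 260.88 ]
side chute 0.16 [376.192 261.888]
side stop_face 0.66 [301.504 197.808]
side rail_end 0.96 [376.768 307.104]
side blade_tip 0.84 [323.52 220.32]
side blade_tip 0.35 [458.496 397.488]
side lip 0.95 [308.224 356.688]
side lip 0.62 [379.072 288.48 ]
side rack 0.75 [355.328 274.512]
side rack 0.6 [270.592 382.992]
```

View pics/top0.png

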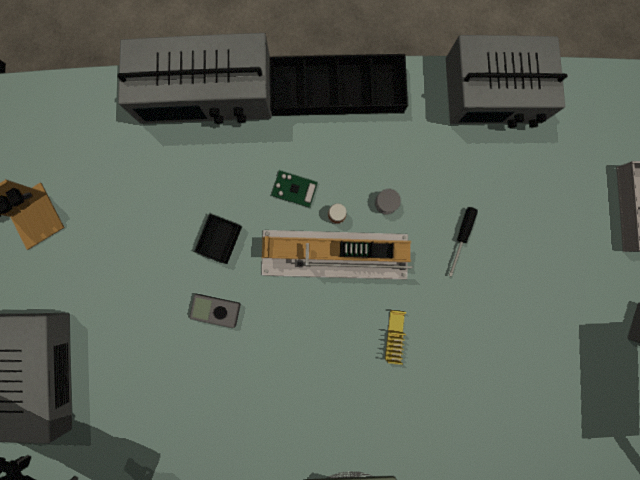

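View pics/side0.png

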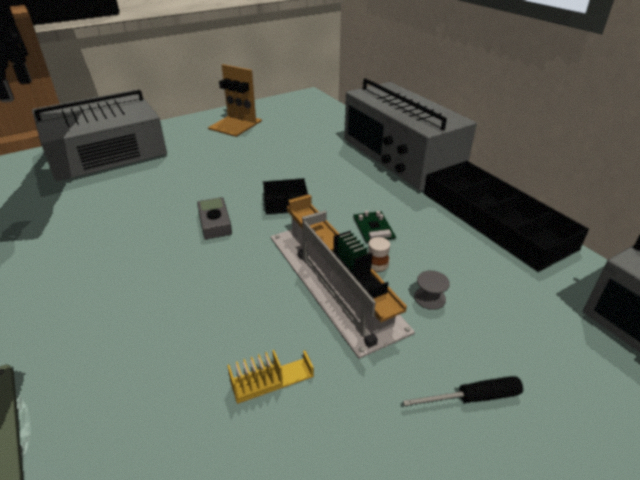

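Top picture: chute lies along row ~250 (columns 262–410), stop on the left (~270,245), blade at ~(305,242), black rack with its boards at (340–395,250), and its lip at ~(393,248). Possible confusions: the yellow rack at (395,335) top / (270,380) side, which is rejected, so the black one in the chute is chosen. Now fit the chute pose and check in a crop.

```bash
cat > fit.py <<'E'
from h import *
from scipy.optimize import least_squares
np.set_printoptions(precision=4,suppress=True)
obs=[('top',(80,0,84),(270.2,245.4)),('side',(80,0,84),(301.5,197.8)),('top',(0,-8,86),(306,241.7)),('side',(0,-8,86),(323.5,220.3)),
('side',(-213,32,84),(376.8,307.1)),('top',(0,0,0),(306.3,251.6)),('side',(0,0,0),(323,260.9))]
def W(p,q):
    c,s=np.cos(p[2]),np.sin(p[2]);x,y,z=np.array(q)/1000
    return np.array([p[0]+c*x-s*y,p[1]+s*x+c*y,z])
f=lambda p:np.concatenate([proj(c,W(p,q))-np.array(u) for c,q,u in obs])
s=least_squares(f,[.53,.1,np.pi/2],loss='soft_l1')
print(s.x,'\n',f(s.x).reshape(-1,2))
P=s.x;np.save('P.npy',P)
for c,u,z in(('top',(393.1,247.8),.082),('side',(379.1,288.5),.082),('top',(368.1,249.7),.06),('side',(355.3,274.5),.06)):
    w=atz(c,u,z)[:2]-P[:2];a=P[2];print(c,u,'chute mm',1000*np.array([np.cos(a)*w[0]+np.sin(a)*w[1],-np.sin(a)*w[0]+np.cos(a)*w[1]]))
for c,box in(('top',(250,220,180,70)),('side',(260,180,170,180))):
    im=cv2.imread(f'pics/{c}0.png');x,y,w,h=box;k=4 if c=='top' else 3
    v=cv2.resize(im[y:y+h,x:x+w],None,fx=k,fy=k,interpolation=cv2.INTER_CUBIC)
    for q in[(80,0,84),(0,-8,86),(-213,32,84),(3,32,98),(-213,36,98),(-215,-18,66),(-215,18,66),(95,18,66),(95,-18,66)]:
        u=(proj(c,W(P,q))-[x,y]+.5)*k-.5;cv2.drawMarker(v,(int(u[0]),int(u[1])),(0,0,255),0,9,1)
    cv2.imwrite(f'pics/{c}crop.png',v)
E
python3 fit.py
python3 -c "
import cv2,numpy as np
a=cv2.imread('pics/topcrop.png');b=cv2.imread('pics/sidecrop.png');
o=np.zeros((285+315,720,3),np.uint8);o[:280]=a;b=cv2.resize(b,(298,315));o[285:,:298]=b;cv2.imwrite('pics/crops.png',o)"
```

```text
[0.6062 0.0782 1.52  ] 
 [[-2.9173  0.4898]
 [-0.1176  0.4499]
 [ 0.7286  1.0857]
 [ 2.8886 -1.8107]
 [-0.0134  0.7408]
 [ 0.8399 -2.2424]
 [-1.0083 -2.8947]]
top (393.1, 247.8) chute mm [-176.4861   -2.1147]
side (379.1, 288.5) chute mm [-181.6643    6.6201]
top (368.1, 249.7) chute mm [-127.7985    1.5308]
side (355.3, 274.5) chute mm [-120.5175    7.3222]
```

View pics/crops.png

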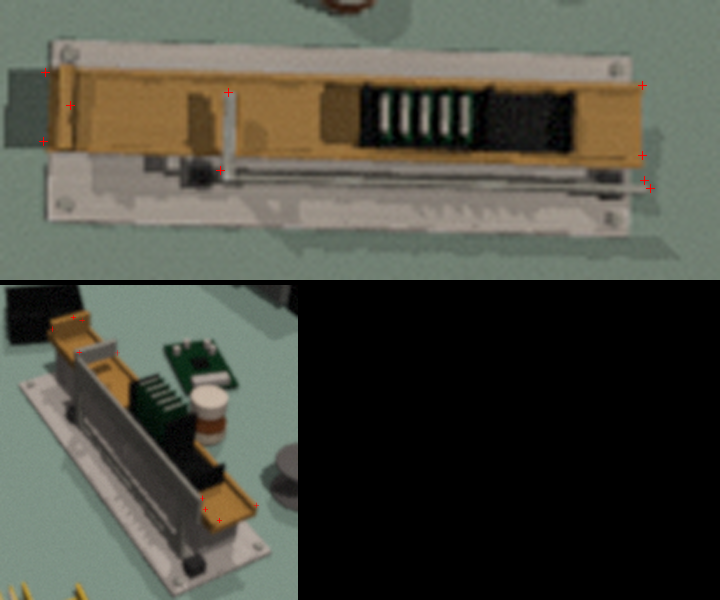

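The crop shows the black rack in the channel (lip at the right, crop ~(573,122)). The fitted marks lie 1–3 mm off, so I refit using the hand-read channel corners.

```bash
cat > fit2.py <<'E'
from h import *
from scipy.optimize import least_squares
np.set_printoptions(precision=4,suppress=True)
t=lambda a,b:(250+(a+.5)/4-.5,220+(b+.5)/4-.5)
obs=[((95,-22,66),t(50,68)),((95,22,66),t(50,153)),((-215,-22,66),t(641,83)),((-215,22,66),t(641,166)),((0,-8,104),t(229,93)),((-213,34,98),t(649,189)),((80,0,84),t(75,110))]
from fit import W
f=lambda p:np.concatenate([proj('top',W(p,q))-np.array(u) for q,u in obs])
s=least_squares(f,[.606,.078,1.53],loss='soft_l1');P=s.x
print(P,'\n',f(P).reshape(-1,2));np.save('P.npy',P)
def C(w):
    w=w[:2]-P[:2];a=P[2];return 1000*np.array([np.cos(a)*w[0]+np.sin(a)*w[1],-np.sin(a)*w[0]+np.cos(a)*w[1]])
print('lip top',C(atz('top',t(575,122),.082)),'front top',C(atz('top',t(360,119),.100)), 'lip side',C(atz('side',(379.1,288.5),.082)))
for q in[(80,0,84),(0,-8,86),(-213,32,84)]: print('side',q,proj('side',W(P,q)))
print('det', [(301.5,197.8),(323.5,220.3),(376.8,307.1)])
E
python3 fit2.py|tail -20; cat > /dev/null
```

```text
[-0.0134  0.7408]
 [ 0.8399 -2.2424]
 [-1.0083 -2.8947]]
top (393.1, 247.8) chute mm [-176.4861   -2.1147]
side (379.1, 288.5) chute mm [-181.6643    6.6201]
top (368.1, 249.7) chute mm [-127.7985    1.5308]
side (355.3, 274.5) chute mm [-120.5175    7.3222]
[0.6042 0.0775 1.5189] 
 [[-0.5719  0.0292]
 [-1.2241 -0.0059]
 [ 0.8298 -0.1163]
 [ 0.5955  0.2602]
 [ 0.1227  0.229 ]
 [ 0.736  -0.137 ]
 [-0.7241 -0.2918]]
lip top [-176.3062    0.469 ] front top [-65.424    2.6981] lip side [-180.8648    4.4543]
side (80, 0, 84) [300.6531 198.73  ]
side (0, -8, 86) [325.6101 219.0505]
side (-213, 32, 84) [375.7614 308.7687]
det [(301.5, 197.8), (323.5, 220.3), (376.8, 307.1)]
```

```bash
cat > go.py <<'E'
from h import *
import sys
np.set_printoptions(precision=4,suppress=True)
P=np.load('P.npy');o=ctrl.observe();M=R.from_rotvec(o['ee_rot']).as_matrix();a=P[2]
e=np.array([np.cos(a),np.sin(a),0]);n=np.array([-np.sin(a),np.cos(a),0])
w=o['ee_pos']-np.r_[P[:2],0]
print('t',o['time'],'tcp chute mm',1000*np.array([w@e,w@n,w[2]]),'tips',ctrl.tips_ahead,'width',o['gripper_width'],'F chute',o['force']@e,o['force']@n,o['force'][2])
print('tool axes in chute rows xyz:\n',(np.stack([e,n,[0,0,1]])@M).T)
for s in(1,-1): print('turn to y=%+dn'%s, np.degrees(np.arctan2(s*(n@M[:,2]),s*(n@M[:,1]))))
if len(sys.argv)>3:
    t=np.array([float(v) for v in sys.argv[1:4]])/1000; d=P[0]*0+np.r_[P[:2],0]+e*t[0]+n*t[1]+np.array([0,0,t[2]])-o['ee_pos']
    print('tool shift',M.T@d, 'world',d)
E
python3 go.py -196 -6 180
```

```text
t 0.7 tcp chute mm [433.7719 408.7172 248.3506] tips 0.017 width 1.0044047375810645 F chute 0.04396589576241011 0.6645263466513706 0.18496447227891824
tool axes in chute rows xyz:
 [[ 0.0001 -0.     -1.    ]
 [ 0.9434 -0.3315  0.0001]
 [-0.3315 -0.9434 -0.    ]]
turn to y=+1n -109.36176531705593
turn to y=-1n 70.63823468294407
tool shift [ 0.0683 -0.4567  0.6001] world [ 0.3815 -0.6504 -0.0684]
```

arm_command([
  {"hand": 0,"travel": [0,-0.0254,0.0333],"turn": 0},
  {"hand": 0,"travel": [0,-0.0254,0.0333],"turn": 0},
  {"hand": 0,"travel": [0,-0.0254,0.0333],"turn": 0},
  {"hand": 0,"travel": [0,-0.0254,0.0333],"turn": 0},
  {"hand": 0,"travel": [0,-0.0254,0.0333],"turn": 0},
  {"hand": 0,"travel": [0,-0.0254,0.0333],"turn": 0},
  {"hand": 0,"travel": [0,-0.0254,0.0333],"turn": 0},
  {"hand": 0,"travel": [0,-0.0254,0.0333],"turn": 0},
  {"hand": 0,"travel": [0,-0.0254,0.0333],"turn": 0},
  {"hand": 0,"travel": [0,-0.0254,0.0333],"turn": 0},
  {"hand": 0,"travel": [0,-0.0254,0.0333],"turn": 0},
  {"hand": 0,"travel": [0,-0.0254,0.0333],"turn": 0},
  {"hand": 0,"travel": [0,-0.0254,0.0333],"turn": 0},
  {"hand": 0,"travel": [0,-0.0254,0.0333],"turn": 0},
  {"hand": 0,"travel": [0,-0.0254,0.0333],"turn": 0},
  {"hand": 0,"travel": [0,-0.0254,0.0333],"turn": 0},
  {"hand": 0,"travel": [0,-0.0254,0.0333],"turn": 0},
  {"hand": 0,"travel": [0,-0.0254,0.0333],"turn": 0},
])

```text
time: 2.5
ee_pos: [0.5999, -0.1205, 0.2484]
ee_rot: [0.306, 1.549, -0.306]
force: [0.5, 0.1, -1.1]
gripper_width: 0.5
```

arm_command([
  {"hand": 0,"travel": [0,0,0],"turn": 7.85},
  {"hand": 0,"travel": [0,0,0],"turn": 7.85},
  {"hand": 0,"travel": [0,0,0],"turn": 7.85},
  {"hand": 0,"travel": [0,0,0],"turn": 7.85},
  {"hand": 0,"travel": [0,0,0],"turn": 7.85},
  {"hand": 0,"travel": [0,0,0],"turn": 7.85},
  {"hand": 0,"travel": [0,0,0],"turn": 7.85},
  {"hand": 0,"travel": [0,0,0],"turn": 7.85},
  {"hand": 0,"travel": [0,0,0],"turn": 7.85},
  {"hand": 0,"travel": [0,0,0],"turn": 0},
  {"hand": 0,"travel": [0,0,0],"turn": 0},
])

```text
time: 3.6
ee_pos: [0.5992, -0.1188, 0.2483]
ee_rot: [1.245, 1.186, -1.245]
force: [-0.5, 0.5, 0.7]
gripper_width: 0.5
```

```bash
python3 go.py -198 -6 130
python3 - <<'E'
from h import *
a=snap('top','top1.png');b=snap('side','side1.png')
o=np.zeros((600,800,3),np.uint8)
o[:300]=cv2.resize(a[205:295,240:480],(800,300),interpolation=2)
o[300:600,:450]=cv2.resize(b[180:380,230:530],(450,300),interpolation=2)
cv2.imwrite('pics/v1.png',o[:,:,::-1])
E
```

```text
t 3.6 tcp chute mm [-196.2888   -5.2284  248.2658] tips 0.017 width 0.500242753293164 F chute 0.4574251768288662 0.5740226299186248 0.6990911896544505
tool axes in chute rows xyz:
 [[ 0.0001  0.     -1.    ]
 [ 0.0026 -1.     -0.    ]
 [-1.     -0.0026 -0.0001]]
turn to y=+1n -179.8521574997777
turn to y=-1n 0.14784250022230955
tool shift [0.1183 0.0008 0.0017] world [ 0.0007 -0.0017 -0.1183]
```

View pics/v1.png

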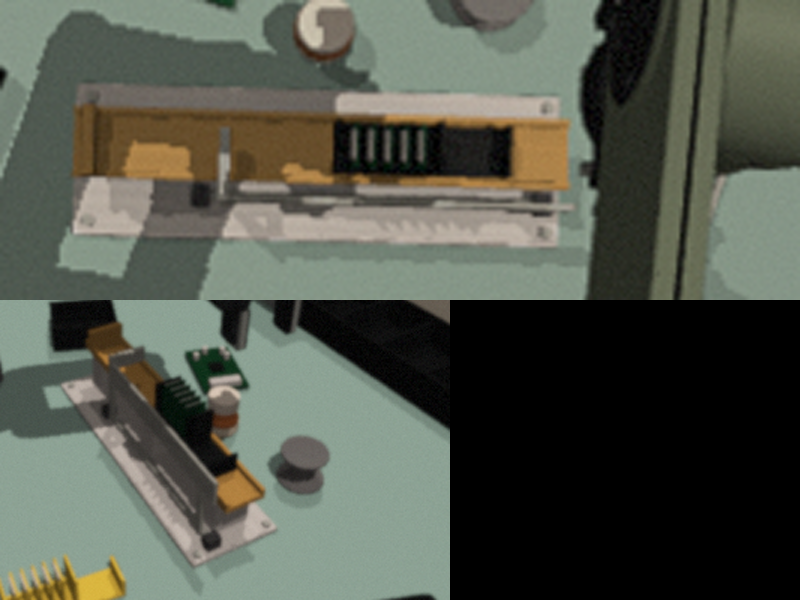

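The view shows the hand upstream of the chute, with nothing moved; fingertips appear in the side crop at ~(235,345) and (290,330). I check the true fingertip height and spread against the model.

```bash
cat > tips.py <<'E'
from h import *
P=np.load('P.npy');a=P[2];o=ctrl.observe();p=o['ee_pos'];M=R.from_rotvec(o['ee_rot']).as_matrix()
im=cv2.imread('pics/side1.png');x,y,w,h=370,165,80,60;k=10
v=cv2.resize(im[y:y+h,x:x+w],None,fx=k,fy=k,interpolation=cv2.INTER_CUBIC)
for ta,col in((.017,(0,0,255)),(.010,(0,255,0)),(.024,(255,255,0))):
  for yy in(-.0355,-.0212,.0212,.0355):
    for zz in(-.011,.011):
      u=(proj('side',p+M@np.array([ta,yy,zz]))-[x,y]+.5)*k-.5;cv2.drawMarker(v,(int(u[0]),int(u[1])),col,0,14,1)
cv2.imwrite('pics/tips.png',v)
E
python3 tips.py
```

```text
(no output)
```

View pics/tips.png

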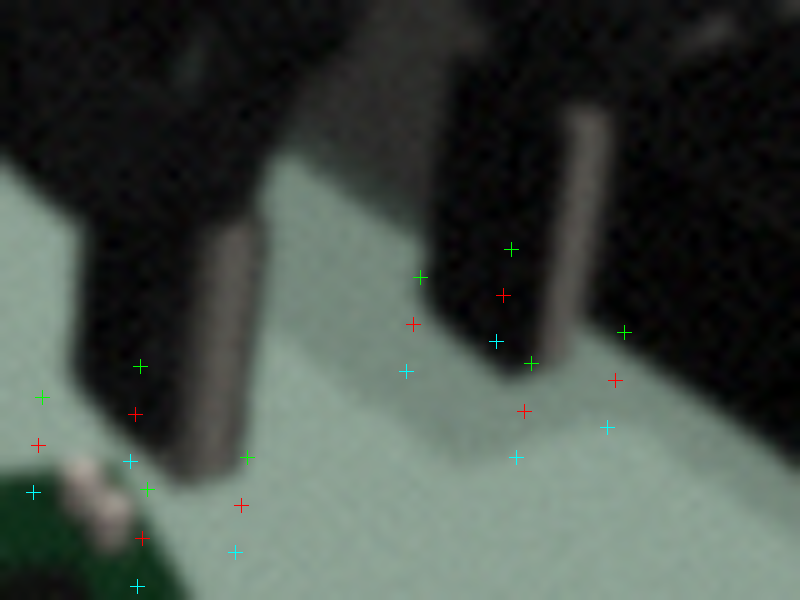

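arm_command([
  {"hand": 0.14,"travel": [0.02,0.003,0.002],"turn": 0},
  {"hand": 0.14,"travel": [0.02,0,0],"turn": 0},
  {"hand": 0.14,"travel": [0.02,0,0],"turn": 0},
  {"hand": 0.14,"travel": [0.02,0,0],"turn": 0},
  {"hand": 0.14,"travel": [0.02,0,0],"turn": 0},
  {"hand": 0.14,"travel": [0.02,0,0],"turn": 0},
  {"hand": 0.14,"travel": [0.015,0,0],"turn": 0},
  {"hand": 0.14,"travel": [0.015,0,0],"turn": 0},
  {"hand": 0.14,"travel": [0.015,0,0],"turn": 0},
  {"hand": 0.14,"travel": [0,0,0],"turn": 0},
])

```text
time: 4.7
ee_pos: [0.601, -0.1207, 0.0814]
ee_rot: [1.245, 1.188, -1.249]
force: [-0.1, 0.5, 0.1]
gripper_width: 0.568
```

```bash
python3 go.py -198 29 83
python3 - <<'E'
from h import *
b=snap('side','side2.png')
cv2.imwrite('pics/v2.png',cv2.resize(b[230:350,300:460],(800,600),interpolation=2)[:,:,::-1])
E
```

```text
t 4.7 tcp chute mm [-198.1078   -7.0668   81.3929] tips 0.017 width 0.5682995356623421 F chute 0.4899574488006367 0.12676517372616014 0.0920604071687868
tool axes in chute rows xyz:
 [[ 0.0007  0.0039 -1.    ]
 [ 0.0009 -1.     -0.0039]
 [-1.     -0.0009 -0.0007]]
turn to y=+1n -179.9468649559307
turn to y=-1n 0.053135044069310106
tool shift [-0.0015 -0.0361 -0.0001] world [-0.036   0.002   0.0016]
```

View pics/v2.png

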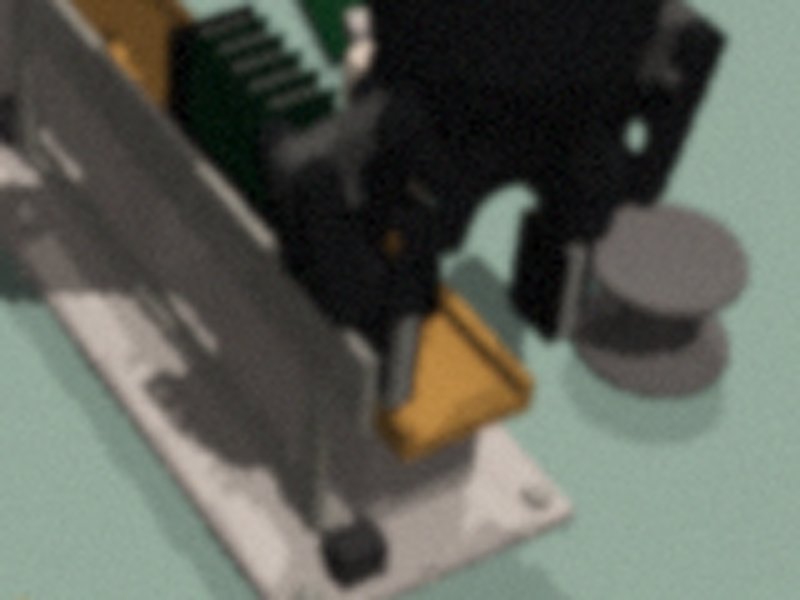

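The left finger is inside the rail's upstream end (tip ~(395,405)) and the right finger is outside the channel's far wall (~(550,330)); the lip is well ahead. Now I open the gate.

arm_command([
  {"hand": 0.14,"travel": [-0.0015,-0.006,0],"turn": 0},
  {"hand": 0.14,"travel": [0,-0.006,0],"turn": 0},
  {"hand": 0.14,"travel": [0,-0.006,0],"turn": 0},
  {"hand": 0.14,"travel": [0,-0.006,0],"turn": 0},
  {"hand": 0.14,"travel": [0,-0.006,0],"turn": 0},
  {"hand": 0.14,"travel": [0,-0.006,0],"turn": 0},
  {"hand": 0.14,"travel": [0,0,0],"turn": 0},
  {"hand": 0.14,"travel": [0,0,0],"turn": 0},
])

```text
time: 5.55
ee_pos: [0.566, -0.1191, 0.0854]
ee_rot: [1.247, 1.184, -1.247]
force: [3.6, -0.1, 2.5]
gripper_width: 0.568
```

```bash
python3 go.py -30 29 83
python3 - <<'E'
from h import *
a=snap('top','top3.png');b=snap('side','side3.png')
o=np.zeros((600,800,3),np.uint8)
o[:300]=cv2.resize(a[205:295,240:480],(800,300),interpolation=2)
o[300:600,:400]=cv2.resize(b[230:350,300:460],(400,300),interpolation=2)
o[300:600,400:]=cv2.resize(b[185:275,270:390],(400,300),interpolation=2)
cv2.imwrite('pics/v3.png',o[:,:,::-1])
E
```

```text
t 5.55 tcp chute mm [-198.3628   27.9218   85.3502] tips 0.017 width 0.568413757727743 F chute 0.0544430663268306 -3.6108093289817553 2.536771645473226
tool axes in chute rows xyz:
 [[-0.     -0.0001 -1.    ]
 [-0.0002 -1.      0.0001]
 [-1.      0.0002  0.    ]]
turn to y=+1n 179.98872275495287
turn to y=-1n -0.011277245047116642
tool shift [ 0.0023 -0.0011 -0.1684] world [ 0.0076  0.1682 -0.0024]
```

View pics/v3.png

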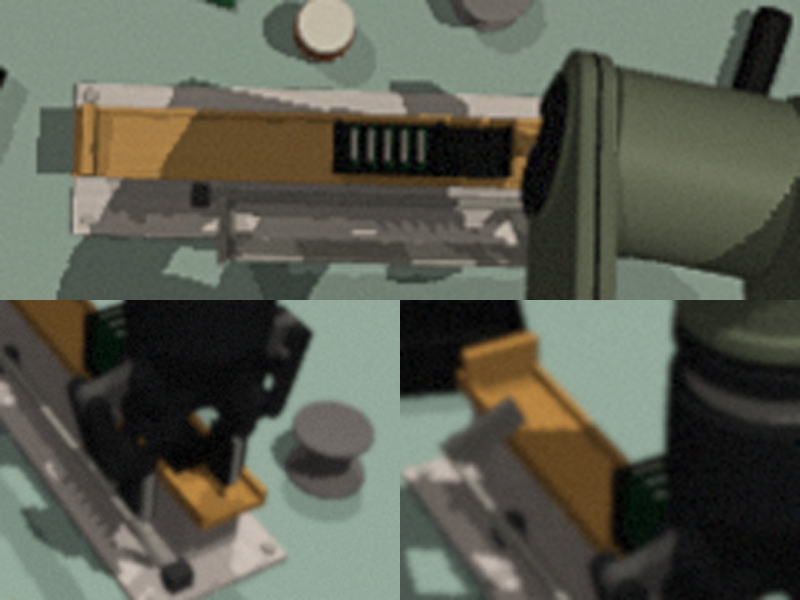

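```bash
python3 - <<'E'
from h import *
P=np.load('P.npy');a=P[2]
for th in(.35,.4,.45,.5,.55,.6,.65):
    c,s=np.cos(th),np.sin(th);r=[]
    for yy,zz in((-38,92),(-38,74)):
        y,z=30+yy*c+zz*s,12+zz*c-yy*s
        p=np.array([P[0]-np.sin(a)*y/1e3,P[1]+np.cos(a)*y/1e3,z/1e3])
        r+=[((proj('top',p)-[240,205])*3.333).round(0), ((proj('side',p)-[270,185])*3.333+[400,300]).round(0)]
    print(th,*r)
E
```

```text
0.35 [222. 183.] [526. 391.] [222. 174.] [538. 415.]
0.4 [222. 192.] [517. 393.] [222. 181.] [530. 416.]
0.45 [221. 200.] [509. 396.] [222. 188.] [523. 418.]
0.5 [221. 208.] [500. 400.] [222. 195.] [516. 421.]
0.55 [221. 217.] [491. 403.] [222. 202.] [508. 423.]
0.6 [221. 225.] [482. 408.] [222. 208.] [501. 426.]
0.65 [221. 233.] [473. 412.] [221. 215.] [494. 430.]
```

arm_command([
  {"hand": 0.14,"travel": [0.002,-0.001,-0.003],"turn": 0},
  {"hand": 0.14,"travel": [0.001,0,-0.004],"turn": 0},
  {"hand": 0.14,"travel": [0,0,-0.004],"turn": 0},
  {"hand": 0.14,"travel": [0,0,-0.004],"turn": 0},
  {"hand": 0.14,"travel": [0,0,-0.004],"turn": 0},
  {"hand": 0.14,"travel": [0,0,-0.004],"turn": 0},
  {"hand": 0.14,"travel": [0,0,-0.004],"turn": 0},
  {"hand": 0.14,"travel": [0,0,-0.004],"turn": 0},
  {"hand": 0.14,"travel": [0,0,-0.004],"turn": 0},
  {"hand": 0.14,"travel": [0,0,-0.004],"turn": 0},
  {"hand": 0.14,"travel": [0,0,-0.004],"turn": 0},
  {"hand": 0.14,"travel": [0,0,-0.004],"turn": 0},
  {"hand": 0.14,"travel": [0,0,0],"turn": 0},
])

```text
time: 6.95
ee_pos: [0.5678, -0.0717, 0.0816]
ee_rot: [1.247, 1.184, -1.247]
force: [4.3, -2.3, 1.9]
gripper_width: 0.57
```

```bash
python3 go.py -41 29 83
python3 - <<'E'
from h import *
a=snap('top','top4.png');b=snap('side','side4.png')
o=np.zeros((600,800,3),np.uint8)
o[:300]=cv2.resize(a[205:295,240:480],(800,300),interpolation=2)
o[300:600,:400]=cv2.resize(b[215:335,290:450],(400,300),interpolation=2)
o[300:600,400:]=cv2.resize(b[185:275,270:390],(400,300),interpolation=2)
cv2.imwrite('pics/v4.png',o[:,:,::-1])
E
```

```text
t 6.95 tcp chute mm [-150.9346   28.5759   81.6178] tips 0.017 width 0.5697682142840684 F chute -2.031461264133351 -4.380596598115351 1.8939519916954028
tool axes in chute rows xyz:
 [[-0.0002 -0.0002 -1.    ]
 [ 0.0005 -1.      0.0002]
 [-1.     -0.0005  0.0002]]
turn to y=+1n -179.97115258122759
turn to y=-1n 0.028847418772422542
tool shift [-0.0014 -0.0004 -0.1099] world [0.0053 0.1098 0.0014]
```

View pics/v4.png

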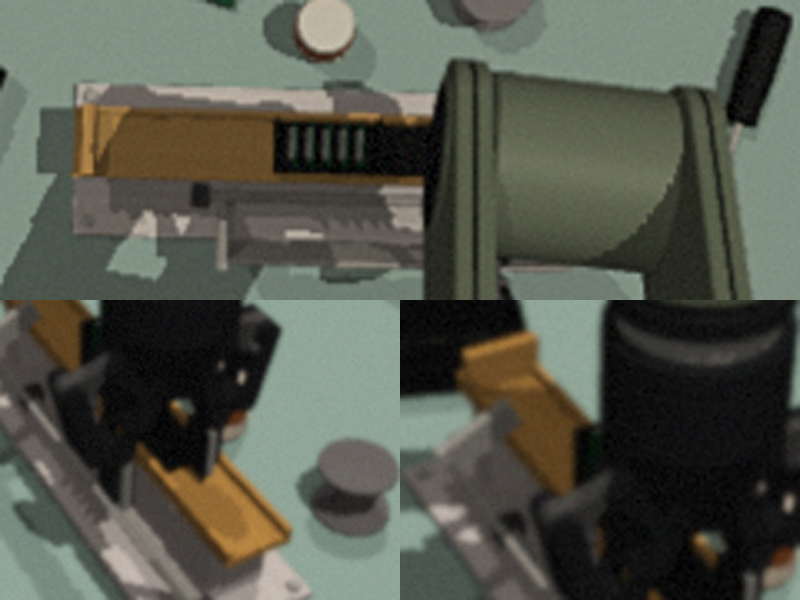

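The rack has moved with the finger (front at col 275, now ~-85 mm origin); the gate is open ~0.5 rad with the blade at (222,240), clear of the boards' row (150). Continue.

arm_command([
  {"hand": 0.14,"travel": [0,0,-0.006],"turn": 0},
  {"hand": 0.14,"travel": [0,0,-0.006],"turn": 0},
  {"hand": 0.14,"travel": [0,0,-0.006],"turn": 0},
  {"hand": 0.14,"travel": [0,0,-0.006],"turn": 0},
  {"hand": 0.14,"travel": [0,0,-0.006],"turn": 0},
  {"hand": 0.14,"travel": [0,0,-0.006],"turn": 0},
  {"hand": 0.14,"travel": [0,0,-0.006],"turn": 0},
  {"hand": 0.14,"travel": [0,0,-0.006],"turn": 0},
  {"hand": 0.14,"travel": [0,0,-0.006],"turn": 0},
  {"hand": 0.14,"travel": [0,0,-0.006],"turn": 0},
  {"hand": 0.14,"travel": [0,0,-0.006],"turn": 0},
  {"hand": 0.14,"travel": [0,0,-0.006],"turn": 0},
  {"hand": 0.14,"travel": [0,0,-0.006],"turn": 0},
  {"hand": 0.14,"travel": [0,0,-0.006],"turn": 0},
  {"hand": 0.14,"travel": [0,0,-0.006],"turn": 0},
  {"hand": 0.14,"travel": [0,0,-0.006],"turn": 0},
  {"hand": 0.14,"travel": [0,0,-0.004],"turn": 0},
  {"hand": 0.14,"travel": [0,0,0],"turn": 0},
])

```text
time: 8.85
ee_pos: [0.5726, 0.0278, 0.0817]
ee_rot: [1.246, 1.184, -1.248]
force: [3.6, -3.3, 2.6]
gripper_width: 0.569
```

```bash
python3 go.py -41 29 83 | head -1
```

```text
t 8.85 tcp chute mm [-51.2768  28.9208  81.6783] tips 0.017 width 0.5685587826917192 F chute -3.0741018193735923 -3.8135546938511773 2.6279240261430776
```

arm_command([
  {"hand": 0.14,"travel": [0,0,-0.002],"turn": 0},
  {"hand": 0.14,"travel": [0,0,-0.002],"turn": 0},
  {"hand": 0.14,"travel": [0,0,-0.002],"turn": 0},
  {"hand": 0.14,"travel": [0,0,-0.002],"turn": 0},
  {"hand": 0.14,"travel": [0,0,0],"turn": 0},
])

```text
time: 9.35
ee_pos: [0.573, 0.0353, 0.0817]
ee_rot: [1.246, 1.184, -1.248]
force: [2.9, -3.7, 2.4]
gripper_width: 0.574
```

arm_command([
  {"hand": 0.14,"travel": [0,0,-0.001],"turn": 0},
  {"hand": 0.14,"travel": [0,0,-0.001],"turn": 0},
  {"hand": 0.14,"travel": [0,0,0],"turn": 0},
])

```text
time: 9.65
ee_pos: [0.5731, 0.0371, 0.0817]
ee_rot: [1.246, 1.184, -1.248]
force: [2.8, -4.6, 2.2]
gripper_width: 0.572
```

```bash
python3 go.py -41 29 83 | head -1
python3 - <<'E'
from h import *
a=snap('top','top5.png');b=snap('side','side5.png')
o=np.zeros((600,800,3),np.uint8)
o[:300]=cv2.resize(a[205:295,240:480],(800,300),interpolation=2)
o[300:600,:400]=cv2.resize(b[185:305,270:430],(400,300),interpolation=2)
o[300:600,400:]=cv2.resize(b[185:245,280:360],(400,300),interpolation=2)
cv2.imwrite('pics/v5.png',o[:,:,::-1])
E
```

```text
t 9.65 tcp chute mm [-41.9468  28.9361  81.7046] tips 0.017 width 0.5720431156044804 F chute -4.450053733735272 -3.0237827789321488 2.235037721747659
```

View pics/v5.png

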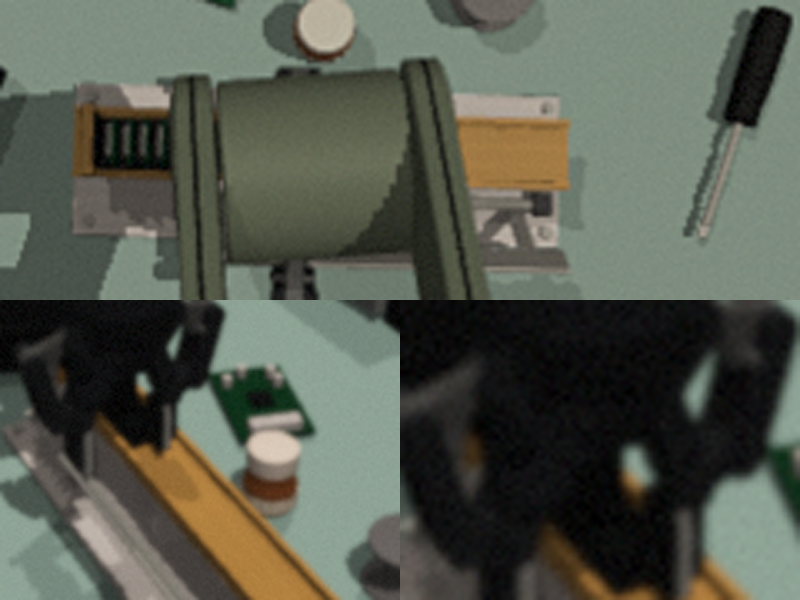

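The boards are past the gate and the rack front is nearly at the stop (col ~95). A few more millimetres to feel it.

arm_command([
  {"hand": 0.14,"travel": [0,0,-0.001],"turn": 0},
  {"hand": 0.14,"travel": [0,0,-0.001],"turn": 0},
  {"hand": 0.14,"travel": [0,0,0],"turn": 0},
])

```text
time: 10.05
ee_pos: [0.5731, 0.038, 0.0817]
ee_rot: [1.245, 1.183, -1.249]
force: [3.1, -9.1, 2.6]
gripper_width: 0.573
```

```bash
python3 go.py -41 29 83 | head -1
```

```text
t 10.05 tcp chute mm [-41.0619  28.9225  81.7253] tips 0.017 width 0.57256684978296 F chute -8.971988434838925 -3.5426935874059495 2.6330635398531985
```

Home: force up to 9 N and TCP at -41.1 mm, exactly as predicted. Back off, let the gate close with the finger, lift.

arm_command([
  {"hand": 0.14,"travel": [0,0,0.003],"turn": 0},
  {"hand": 0.14,"travel": [0,0,0.004],"turn": 0},
  {"hand": 0.14,"travel": [0,0,0.004],"turn": 0},
  {"hand": 0.14,"travel": [0,0.004,0],"turn": 0},
  {"hand": 0.14,"travel": [0,0.004,0],"turn": 0},
  {"hand": 0.14,"travel": [0,0.004,0],"turn": 0},
  {"hand": 0.14,"travel": [0,0.004,0],"turn": 0},
  {"hand": 0.14,"travel": [0,0.004,0],"turn": 0},
  {"hand": 0.14,"travel": [0,0.004,0],"turn": 0},
  {"hand": 0.14,"travel": [0,0.004,0],"turn": 0},
  {"hand": 0.14,"travel": [0,0.004,0],"turn": 0},
  {"hand": 0.14,"travel": [0,0.004,0],"turn": 0},
  {"hand": 0.14,"travel": [0,0,0],"turn": 0},
])

```text
time: 11.35
ee_pos: [0.6082, 0.0269, 0.0811]
ee_rot: [1.246, 1.186, -1.249]
force: [0.1, 0.9, 1.0]
gripper_width: 0.571
```

```bash
python3 go.py -41 29 83 | head -1
```

```text
t 11.35 tcp chute mm [-50.3068  -6.6107  81.0628] tips 0.017 width 0.570661110763056 F chute 0.8640915084057523 -0.009855914620004236 1.0319346376203316
```

arm_command([
  {"hand": 0.14,"travel": [-0.01,0.001,0],"turn": 0},
  {"hand": 0.14,"travel": [-0.015,0,0],"turn": 0},
  {"hand": 0.14,"travel": [-0.02,0,0],"turn": 0},
  {"hand": 0.14,"travel": [-0.03,0,0],"turn": 0},
  {"hand": 0.14,"travel": [-0.03,0,0],"turn": 0},
  {"hand": 0.14,"travel": [-0.04,0,0],"turn": 0},
  {"hand": 0.14,"travel": [-0.04,0,0.02],"turn": 0},
  {"hand": 0.14,"travel": [0,0,0.04],"turn": 0},
  {"hand": 0.14,"travel": [0,0,0.04],"turn": 0},
  {"hand": 0.14,"travel": [0,0,0.04],"turn": 0},
  {"hand": 0.14,"travel": [0,0,0.04],"turn": 0},
  {"hand": 0.14,"travel": [0,0,0],"turn": 0},
  {"hand": 0.14,"travel": [0,0,0],"turn": 0},
  {"hand": 0.14,"travel": [0,0,0],"turn": 0},
])

```text
time: 12.75
ee_pos: [0.6001, -0.152, 0.2669]
ee_rot: [1.247, 1.185, -1.247]
force: [0.0, -0.3, -0.6]
gripper_width: 0.57
```

```bash
python3 go.py -41 29 83 | head -1
python3 - <<'E'
from h import *
a=snap('top','top6.png');b=snap('side','side6.png')
o=np.zeros((600,800,3),np.uint8)
o[:300]=cv2.resize(a[205:295,240:480],(800,300),interpolation=2)
o[300:600,:400]=cv2.resize(b[185:305,270:430],(400,300),interpolation=2)
o[300:600,400:]=cv2.resize(b[185:245,280:360],(400,300),interpolation=2)
cv2.imwrite('pics/v6.png',o[:,:,::-1])
P=np.load('P.npy');t=P[2]
for q in[(-30,0,82),(80,0,84),(0,-8,104)]:
    x,y,z=np.array(q)/1000;p=np.array([P[0]+np.cos(t)*x-np.sin(t)*y,P[1]+np.sin(t)*x+np.cos(t)*y,z]);print(q,((proj('top',p)-[240,205])*3.333).round(),((proj('side',p)-[280,185])*5+[400,300]).round())
E
```

```text
t 12.75 tcp chute mm [-229.3991   -7.8502  266.9396] tips 0.017 width 0.5700837414303219 F chute -0.3078825399198128 -0.0410611798947128 -0.5676730545158569
(-30, 0, 82) [273. 144.] [651. 533.]
(80, 0, 84) [ 92. 139.] [503. 369.]
(0, -8, 104) [223. 127.] [629. 427.]
```

View pics/v6.png

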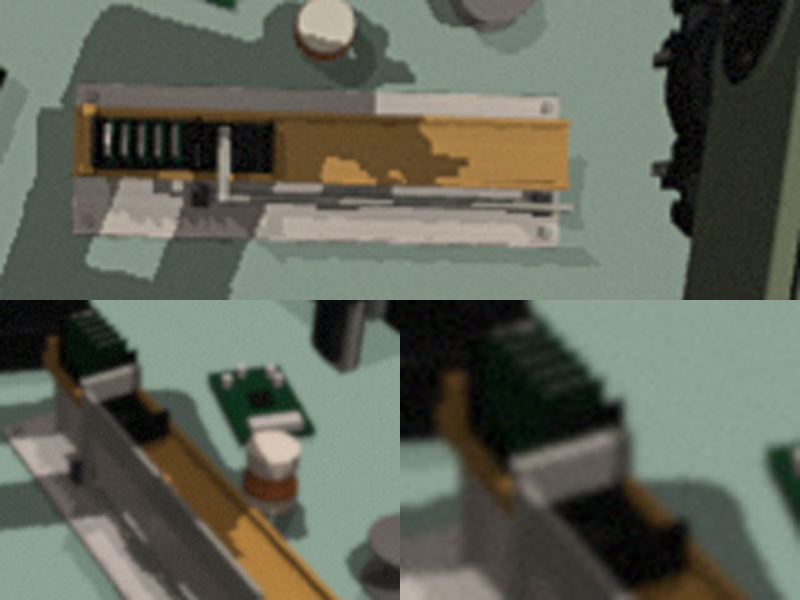

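The rack stands against the stop: lip at col 273 (predicted 273) and front at ~93. The gate is shut behind the boards, with the blade at (223,127) as predicted, and the jar and the board look unmoved. Handing in.

```bash
python3 -c "
from workcell import ctrl; print(ctrl.sign_off())"
```

```text
the job is handed in; nothing more can be done
None
```

The rack is home against the stop with the gate shut behind its boards. I handed the job in at about 12.9 s of the 45 s; no verdict comes back.

- **What I did:** One finger held the gate open at about 0.45–0.5 rad by its rail. The other finger pushed the rack by its lip until it met the stop. There the force along the chute rose to 9 N, with the TCP at -41.1 mm against a predicted -41 mm. I then backed off, let the gate close along with the finger, and lifted the hand away.
- **Last checks:** The final pictures show the lip and the shut blade at their predicted pixels in the top view. The boards stand upright in the channel, the jar and board look unmoved, and there is no contact force on the hand.
- **What disagreed:**
  - The fingertips stood about 11–12 mm ahead of the TCP at half opening, not the 17 mm in `ctrl.tips_ahead`.
  - The fingers were about 9–10 mm thick, not the 14.5 mm I had worked out from the 114 mm over the open fingers' backs. I corrected for both before going down.
  - The detector's points for the chute were 1–3 mm off, so I refitted it from its corners.
- **Not measured:** I did not measure the gate-to-rack contact force. I judged the clearance from pictures, and there is none from while the boards were passing the blade. I also did not check the other bystanders in the final close-up.

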